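# Key in a check and present the ball tray to the reader

### The arm

A 6-joint arm with a two-finger parallel gripper is mounted at the origin on the work surface; the furniture and walls round the work are solid. World frame = base frame: x ahead of the robot, y to its left, z up, the work surface at z = 0. Lengths are in mm, angles in rad, forces in N, time in s.
With the tool pointing down it reaches from about 425 to 925 mm from the base axis. Payload 12.5 kg.
Tool frame: the origin (TCP) lies midway between the tips of the shut fingers; the grasp point (between the pads) lies 19 mm behind it; z points along the fingers, y is the direction in which the jaws open and shut (so a half turn about z gives the same grasp; the last joint's range is limited). The gripper opens to 85 mm and grips with 20 to 120 N. Pads are 22 mm wide; open, the fingers measure 114 mm over their backs; the gripper's body (76 mm by 85 mm) begins 54 mm behind the grasp point. The pads swing forward as they close: fully open they stand 13 mm farther back than shut.
Start: joints at [1.163, 0.491, 1.559, -0, 1.092, -0.106], TCP at [185.757, 596.774, 231.327] pointing down, gripper open.
Joint ranges: [-3.1, 3.1], [-0.84, 2.19], [0.05, 2.79], [-1.13, 4.28], [0.06, 2.93], [-2.69, 2.69]. Speed limits (rad/s): [2.22, 2.22, 2.79, 3.14, 3.14, 3.14].

### API

Orientations are given as a unit quaternion [x, y, z, w].
In Python, from workcell import arm gives the robot as it stands.
- The arm moves only by the shell command python3 -m creep 'ROWS' [FORCE]. ROWS is JSON, a list of rows, each a list of 3 entries, a list of its own where there are three numbers: the shift along the tool's x, y, z in mm, then the turn, a rotation vector about the tool's x, y, z in degrees, then the gripper command: -1 is shut, 1 is fully open, values between are in proportion. In form: [[[dx, dy, dz], [ax, ay, az], jaw], ...]. A call has 1 to 20 rows; each row shifts and turns the pose as measured when the row begins, along the tool's axes as they then stand; what a row does not reach is not made up. A row lasts 1/12 s, in which the tool goes at most 41.7 mm and 7.16 degrees, less where a joint would pass 70% of its speed; a pose out of reach is approached as far as the arm can. A call with a gripper value outside its range is refused whole. The fingers move at their own pace and stop on an object; FORCE is the grip in N (left out, the last holds). Time passes only in rows, so rows that do not move let the fingers close. It gives the time, the measured TCP pose, the force and the opening at its end, in the units of the state.
- arm.read_state(): the state, without advancing time (a new reading comes with each control period).
- arm.capture(name): name is "scene" or "top" or "wrist"; returns the picture (384x512x3 uint8, red, green, blue); there is no depth.
- arm.camera_info(name): a dict with "mtx" (3x3 intrinsics, pixels), "rvec" (rotation vector, rad) and "tvec" (3), from world to camera coordinates, as OpenCV has them. Camera axes: x right, y down, z forward; pixel columns grow to the right and rows downward; lengths in mm; the calibration is good to about 2 mm. The wrist camera is an equidistant fisheye: a pixel r from the principal point sees the ray r / f radians off the axis. A picture is of the moment at which its call begins: read the wrist's pose just before it. camera_info takes no time and is no camera call; for the wrist camera it gives the pose at the moment of the call.
- arm.sign_off(): hands the job in, once; it reports no verdict.
Trained networks look in the newest picture that a camera, given by its name, has taken for a name from the list of things; names that differ only in an ending like _2 or _b are one class to them, and where a whole thing is asked for, a point or a joint stands for the part that bears it (a point fixed in the world has none). Each returns a list of dicts, best first, with "score" (0 to 1); they miss things now and then, are a little off and sometimes report something else, mostly with a low value. They report only what shows in the picture. A call takes as long as a camera call. They do not tell look-alikes from the thing itself.
- arm.boxes_of(target, camera): "position" ([x, y, z] in mm, in world coordinates, good to about 4 mm: the middle of the surface that is visible of it).
- arm.outline_of(target, camera): "pixels" (384x512 bool, what is visible of it).
- arm.landmark_of(target, camera): "position" ([x, y, z] in mm, in world coordinates, good to about 4 mm: a listed point, or the origin of a listed thing).
The state is a dict: "time": time; "joint_pos": joint angles; "qvel": joint speeds; "joint_torque": joint torques, N m; "position": TCP position; "tcp_rot": TCP orientation; "contact_force": force on the tool from outside, world axes, zero at the start; "ft_torque": the same for the moment, N m; "width": opening from 0.0 (shut) to 1.0 (fully open).
Only numpy, scipy, OpenCV 4.12 (cv2) and the standard library are available. Lean on these libraries where they do the work, as an engineer would, in place of code of your own. Each camera call takes 0.05 s, during which the arm holds its last target.

### The job

Start the ball check by pressing the keys on the key box fully down one at a time, blue, then yellow, then green, letting each come up before the next. Then pick up the ball tray by its upright orange grip and carry it so that the loose steel ball stays in its pocket, without touching the ball. Hold the tray level and still with the ball above the middle of the reader's round black window, about 4 cm of air between tray and reader and nothing touching the reader, and finish while still holding it there; leave the beaker and the dropper bottle alone.

Things in the scene. Friction and masses are not known exactly. Their poses are not given: they have to be found in the camera images.
- blue_key (a joint): Travel of the round blue key (28 mm across), 0 up, 0.006 m fully down, springs back; about 4 N at full travel. Moves straight down. Which key sits where on the box changes.
- yellow_key (a joint): Travel of the round yellow key, otherwise as the blue one.
- green_key (a joint): Travel of the round green key, otherwise as the blue one.
- blue_key_top (a point): Centre of the blue key's top face; moves down with the key.
- yellow_key_top (a point): Centre of the yellow key's top face.
- green_key_top (a point): Centre of the green key's top face.
- key_box: Fixed flat grey box, 70 x 176 x 30 mm, origin at the centre of its underside, long along its y; the three keys stand in a row on it, 52 mm apart, middle one at its centre.
- reader: Fixed square grey and white reader, 110 x 110 x 40 mm, flat on top with a round black window 50 mm across in the middle. Origin at the centre of its underside. It may stand to the left or to the right of the key box, the tray on the other side.
- window (a point): Centre of the reader's black window, on its top face, 40 mm above the bench.
- tray: Loose tray, 160 g: white plate 134 x 56 x 6 mm, long along its x; origin at the centre of its underside. Mid-way stands an orange grip blade, 36 mm long (x), 12 mm thick (y), top 66 mm above the underside. Round pockets at x = -42 (the ball's) and +42 mm (empty), 34 mm across inside, rims only 3 mm high: the ball rolls out beyond some 30 degrees of tilt, or less with a jolt.
- grip (a point): Point in the grip blade, 14 mm below its top, 52 mm above the tray's underside.
- pocket (a point): Centre of the ball's pocket (tray x = -42 mm), at the height of the ball's centre, 18 mm above the tray's underside.
- ball: Loose steel ball, 24 mm across, 56 g. It turns as it rolls, so use ball_center.
- ball_center (a point): Centre of the steel ball; it can roll up to 9 mm off the middle of its pocket.
- beaker: Loose clear beaker with some brown soil, 52 mm across and 63 mm high, behind the key box; not to be moved. Origin at the centre of its underside.
- dropper_bottle: Loose white dropper bottle with a red cap, 33 mm across and 66 mm high, behind the key box; not to be moved. Origin at the centre of its underside.
Not all that is in view belongs to the job. Leave any brown look-alike of the reader alone.

How it is judged:
By the outcome, as a careful person would: the job done as asked, in the order asked, and still so for the second after the job is handed in, while the arm keeps its last pose, push and grip.
It also fails if it takes over 72 s, if anything falls off the work surface, if the arm or the gripper's body presses on something with over 40 N, if the wrist force passes 120 N, or if a joint passes its speed limit or range.

## Working session

There is one attempt and no reset: what is moved stays moved. The work goes in short steps, Python scripts to look and compute and a shell command to move; the robot and the scene stay as the last step left them, time stands still between calls to the robot, and variables do not carry over. Pictures are saved under pics/ and viewed, and the job is handed in when it is done.

```bash
mkdir -p pics; ls; python3 - <<'E'
from workcell import arm
import cv2
s=arm.read_state();print(s)
for c in ("scene","top"):
    im=arm.capture(c);cv2.imwrite(f"pics/{c}0.png",im[:,:,::-1])
    for t in ("blue_key_top","yellow_key_top","green_key_top","window","grip","ball_center","pocket","key_box","reader","tray","beaker","dropper_bottle"):
        try:
            print(c,t,[(round(d["score"],2),[round(float(v)) for v in d["position"]]) for d in arm.landmark_of(t,c)][:3])
        except Exception as e: print(t,e)
E
```

```text
pics
{'time': 0.0, 'joint_pos': array([ 1.16342343e+00,  4.91565157e-01,  1.55947625e+00, -3.91694387e-06,
        1.09170920e+00, -1.05572910e-01]), 'qvel': array([-0.00052147, -0.00177312,  0.00067513, -0.00120724, -0.0005707 ,
       -0.00055006]), 'joint_torque': array([ 9.50219473e-04, -6.18461180e+01, -2.61586744e+01, -7.74484920e-05,
        4.15087692e-03, -1.36008930e-05]), 'position': array([185.64168358, 596.54119654, 230.71503847]), 'tcp_rot': array([ 1.50327043e-01,  9.88636154e-01, -5.60477007e-04, -1.45187972e-04]), 'contact_force': array([0.03287689, 0.10066875, 0.06199463]), 'ft_torque': array([-0.00012083,  0.00619467, -0.0298974 ]), 'width': 1.000816696158795}
scene blue_key_top [(0.58, [487, -28, 54])]
scene yellow_key_top [(0.47, [483, -80, 51])]
scene green_key_top [(0.46, [494, 28, 53])]
scene window [(0.92, [489, 249, 36]), (0.87, [346, 128, 38]), (0.75, [291, 398, 40])]
scene grip [(0.94, [536, -272, 54])]
scene ball_center [(0.62, [492, -272, 17])]
scene pocket [(0.78, [493, -272, 16])]
scene key_box [(0.75, [483, -28, -2]), (0.34, [533, -273, 0])]
scene reader [(0.82, [344, 128, 6]), (0.74, [293, 398, 0]), (0.58, [492, 253, 2])]
scene tray [(0.71, [531, -273, -6])]
scene beaker [(0.69, [655, 67, -1])]
scene dropper_bottle [(0.72, [536, -275, 52]), (0.55, [656, -64, -4])]
top blue_key_top [(0.37, [484, -28, 53])]
top yellow_key_top [(0.54, [478, -75, 54]), (0.47, [486, 251, 38])]
top green_key_top [(0.42, [490, 20, 53])]
top window [(0.84, [343, 128, 38]), (0.75, [492, 252, 40]), (0.64, [292, 398, 43])]
top grip [(0.77, [537, -268, 50])]
top ball_center [(0.42, [488, -274, 21])]
top pocket [(0.72, [491, -273, 18])]
top key_box [(0.85, [485, -29, -1])]
top reader [(0.77, [344, 131, -1]), (0.69, [293, 393, 4]), (0.59, [491, 254, -2])]
top tray [(0.65, [536, -275, 2])]
top beaker [(0.51, [660, 67, 2])]
top dropper_bottle [(0.74, [490, -277, 7]), (0.49, [656, -64, -5])]
```

View pics/scene0.png

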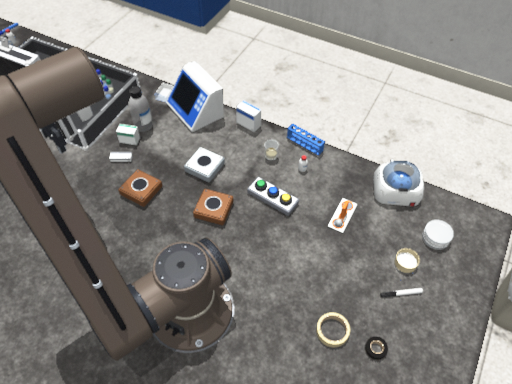

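View pics/top0.png

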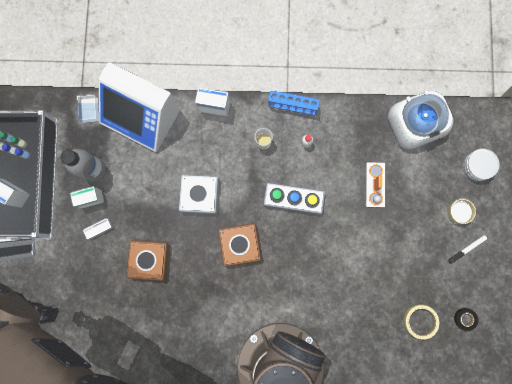

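```bash
cat > h.py <<'E'
import numpy as np,cv2
from workcell import arm
def proj(c,p):
    i=arm.camera_info(c)
    return cv2.projectPoints(np.array(p,float).reshape(-1,3),np.array(i["rvec"]),np.array(i["tvec"]),np.array(i["mtx"]),None)[0][:,0]
def back(c,px,z):
    i=arm.camera_info(c);K=np.array(i["mtx"]);R=cv2.Rodrigues(np.array(i["rvec"]))[0];t=np.array(i["tvec"]).ravel()
    o=-R.T@t;d=R.T@np.linalg.inv(K)@np.array([px[0],px[1],1.]);return o+d*(z-o[2])/d[2]
E
python3 - <<'E'
from h import *
for c in("scene","top"):
    print(c,proj(c,[[490,251,40],[344,128,40],[292,396,40],[536,-272,66],[490,-273,18],[485,-28,52]]).round().tolist())
    im=cv2.imread(f"pics/{c}0.png")
    cv2.imwrite(f"pics/{c}0x.png",cv2.resize(im,(800,600),interpolation=cv2.INTER_CUBIC))
E
```

```text
scene [[205.0, 161.0], [213.0, 203.0], [139.0, 184.0], [345.0, 204.0], [338.0, 222.0], [273.0, 190.0]]
top [[199.0, 193.0], [239.0, 245.0], [146.0, 260.0], [381.0, 181.0], [377.0, 199.0], [295.0, 197.0]]
```

The top view shows three reader-like boxes: grey-white at (199,193), and brown at (239,245) and (146,260). The grey-white one is the reader. The key box is at (295,198), with keys green, blue and yellow from left to right. The tray with the orange grip is at (375,185), and the ball is in its lower pocket. Next is a close crop to check these and measure.

```bash
python3 - <<'E'
from h import *
im=cv2.imread("pics/top0.png")
a=cv2.resize(im[170:225,170:230],None,fx=6,fy=6,interpolation=cv2.INTER_CUBIC)
b=cv2.resize(im[175:220,258:330],None,fx=6,fy=6,interpolation=cv2.INTER_CUBIC)
c=cv2.resize(im[155:215,355:395],None,fx=6,fy=6,interpolation=cv2.INTER_CUBIC)
W=np.zeros((640,800,3),np.uint8)[:600]
W[:330,:360]=a;W[330:600,:432]=b;W[:360,440:680]=c
cv2.imwrite("pics/crop1.png",W)
hsv=cv2.cvtColor(im,cv2.COLOR_BGR2HSV)
for n,lo,hi in(("b",100,120),("y",22,35),("g",50,85)):
    m=cv2.inRange(hsv,(lo,120,60),(hi,255,255));k,l,s,ct=cv2.connectedComponentsWithStats(m)
    for i in range(1,k):
        if 260<ct[i][0]<330 and 180<ct[i][1]<220 and s[i,4]>30: print(n,s[i],ct[i].round(1),back("top",ct[i],52).round(1))
for t,z in (("window",40),):
  arm.capture("top")
  print([(d["score"],d["position"].round(1)if hasattr(d["position"],"round") else d["position"]) for d in arm.landmark_of(t,"top")])
# window dark blob
g=cv2.cvtColor(im,cv2.COLOR_BGR2GRAY)[180:208,184:214]
m=(g<90).astype(np.uint8);k,l,s,ct=cv2.connectedComponentsWithStats(m)
for i in range(1,k):
    if s[i,4]>50: print("win",s[i],back("top",ct[i]+[184,180],40).round(1))
for c in("top",):
  i=arm.camera_info(c);print(-cv2.Rodrigues(np.array(i["rvec"]))[0].T@np.array(i["tvec"]).ravel())
E
```

```text
b [290 192  10  10  74] [294.3 196.6] [486.4 -26.7  52. ]
y [308 195   9  10  73] [312.1 199.2] [480.1 -78.2  52. ]
g [273 190   9   9  61] [276.5 194.1] [492.2  24.8  52. ]
[(0.95, [493.1, 252.1, 39.3]), (0.78, [291.1, 396.6, 41.2]), (0.65, [340.5, 127.6, 40.7])]
[ 314.34258471   40.09942205 1396.49722997]
```

View pics/crop1.png

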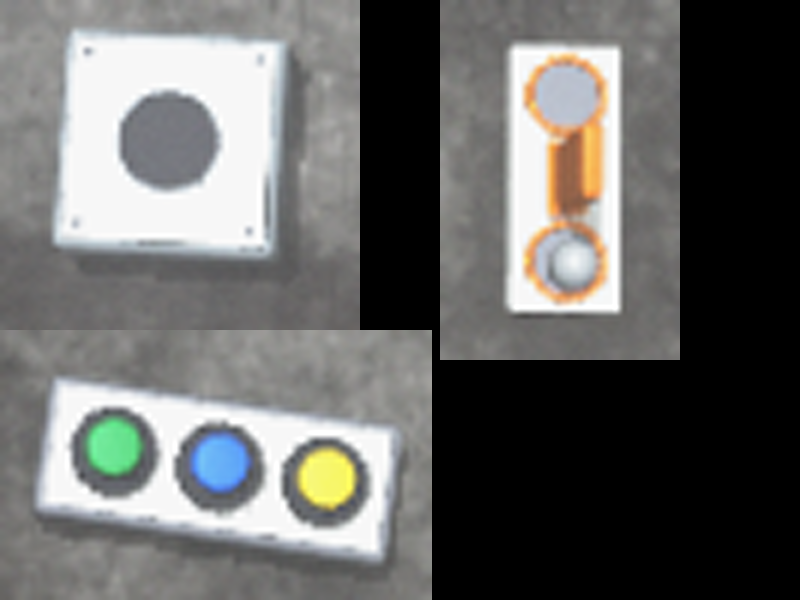

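The crops confirm the choices. The reader is grey-white, with its window centre near top pixel (198,193). The keys from the left are green, blue and yellow, and the steel ball sits in the pocket nearer the robot (x = -42). Next I'll work out the first move.

```bash
cat >> h.py <<'E'
from scipy.spatial.transform import Rotation as Ro
def d(p,yaw=0):
    "tool-frame delta to world p with tool y at 90+yaw deg, pointing down"
    s=arm.read_state();R=Ro.from_quat(s["tcp_rot"]);c,n=np.cos(np.radians(yaw)),np.sin(np.radians(yaw))
    T=Ro.from_matrix(np.array([[-c,-n,0],[-n,c,0],[0,0,-1]]).T if 0 else np.array([[-c,-n,0],[-n,c,0],[0,0,-1]]))
    print("t",round(s["time"],2),"pos",s["position"].round(1),"shift",(R.inv().apply(np.array(p)-s["position"])).round(1),"after-turn axes",T.inv().apply(np.array(p)-s["position"]).round(1),"turn",np.degrees((R.inv()*T).as_rotvec()).round(2),"F",s["contact_force"].round(1),"w",round(s["width"],3))
E
python3 -c "
from h import *
d([440,200,200]);d([486,-27,100])"
```

```text
t 1.4 pos [185.8 596.8 231.3] shift [-360.7 -303.3   31.3] after-turn axes [-254.2 -396.8   31.3] turn [ 1.000e-02  0.000e+00 -1.729e+01] F [-0.6  0.2 -0.7] w 1.005
t 1.4 pos [185.8 596.8 231.3] shift [-472.1 -506.4  131.3] after-turn axes [-300.2 -623.8  131.3] turn [ 1.000e-02  0.000e+00 -1.729e+01] F [-0.6  0.2 -0.7] w 1.005
```

```bash
python3 -m creep '[[[-20,-16,0],[0,0,-5.8],-1],[[-20,-24,0],[0,0,-5.8],-1],[[-20,-30,0],[0,0,-5.7],-1],[[-20,-32,0],[0,0,0],-1],[[-20,-32,0],[0,0,0],-1],[[-20,-32,0],[0,0,0],-1],[[-20,-32,5],[0,0,0],-1],[[-20,-32,5],[0,0,0],-1],[[-20,-32,5],[0,0,0],-1],[[-20,-32,5],[0,0,0],-1],[[-20,-32,5],[0,0,0],-1],[[-20,-32,5],[0,0,0],-1]]' 30; python3 -c "
from h import *
d([486,-27,110])"
```

```text
time: 2.4
position: [421.9, 221.1, 201.0]
tcp_rot: [-0.013, 1.0, 0.003, 0.003]
contact_force: [0.9, 0.3, 1.5]
width: -0.007
t 2.4 pos [421.9 221.1 201. ] shift [ -57.2 -250.2   90. ] after-turn axes [ -64.1 -248.1   91. ] turn [0.29 0.29 1.49] F [0.9 0.3 1.5] w -0.007
```

```bash
python3 -m creep '[[[-8,-31,11],[0.3,0.3,1.5],-1],[[-8,-31,11],[0,0,0],-1],[[-8,-31,11],[0,0,0],-1],[[-8,-31,11],[0,0,0],-1],[[-8,-31,11],[0,0,0],-1],[[-8,-31,11],[0,0,0],-1],[[-8,-31,11],[0,0,0],-1],[[-8,-31,11],[0,0,0],-1],[[0,0,0],[0,0,0],-1]]'; python3 - <<'E'
from h import *
d([486,-27,70])
im=arm.capture("wrist");cv2.imwrite("pics/w1.png",im[:,:,::-1])
for t in ("blue_key_top","yellow_key_top","green_key_top"):
    print(t,[(round(e["score"],2),[round(float(v),1) for v in e["position"]]) for e in arm.landmark_of(t,"wrist")][:2])
i=arm.camera_info("wrist");print(i)
E
```

```text
time: 3.15
position: [493.1, -44.6, 110.2]
tcp_rot: [0.003, 1.0, 0.0, 0.004]
contact_force: [-0.2, 0.9, 0.1]
width: 0.001
t 3.15 pos [493.1 -44.6 110.2] shift [ 7.5 17.6 40.1] after-turn axes [ 7.1 17.6 40.2] turn [ 0.02  0.45 -0.36] F [-0.2  0.9  0.1] w 0.001
blue_key_top [(0.91, [486.3, -26.6, 50.0])]
yellow_key_top [(0.89, [479.0, -83.7, 50.7])]
green_key_top [(0.71, [494.4, 21.3, 53.3])]
{'mtx': array([[297.31863964,   0.        , 254.91044107],
       [  0.        , 297.31863964, 191.16231882],
       [  0.        ,   0.        ,   1.        ]]), 'rvec': array([-2.0748028 , -2.06908638, -0.29255657]), 'tvec': array([  38.5025722 , -477.19650367,  128.0975161 ])}
```

View pics/w1.png

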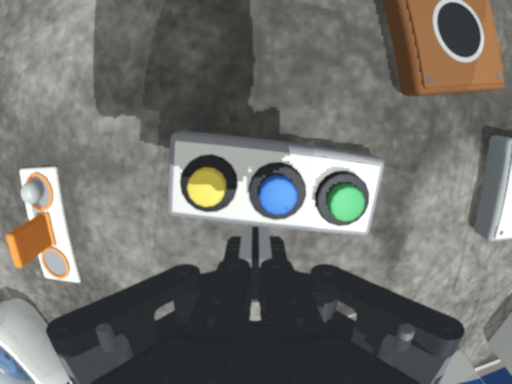

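The wrist view shows yellow at (207,187), blue at (278,196) and green at (347,203), with the fingertips just behind blue. The wrist positions agree with the top view.

```bash
python3 -m creep '[[[7,17.6,18],[0,0.4,-0.4],-1],[[0,0,18],[0,0,0],-1],[[0,0,0],[0,0,0],-1]]'; python3 -c "
from h import *
d([486,-27,53]);arm.capture('wrist');print(arm.landmark_of('blue_key_top','wrist'))"
```

```text
time: 3.6
position: [485.7, -18.5, 77.6]
tcp_rot: [-0.004, 1.0, -0.0, 0.003]
contact_force: [-1.2, -0.2, -0.1]
width: -0.002
t 3.6 pos [485.7 -18.5  77.6] shift [-0.1 -8.5 24.6] after-turn axes [-0.3 -8.5 24.6] turn [-0.01  0.37  0.48] F [-1.2 -0.2 -0.1] w -0.002
[{'position': [488.1, -27.1, 50.9], 'score': 0.74}, {'position': [479.3, -82.6, 52.4], 'score': 0.48}]
```

```bash
python3 -m creep '[[[0,-8.5,12],[0,0.3,0.5],-1],[[0,0,0],[0,0,0],-1]]'; python3 -m creep '[[[0,0,5],[0,0,0],-1],[[0,0,2],[0,0,0],-1],[[0,0,0],[0,0,0],-1]]';python3 -c "
from h import *
d([486.5,-27,46])"
```

```text
time: 3.87
position: [487.4, -27.2, 68.6]
tcp_rot: [-0.0, 1.0, -0.001, 0.003]
contact_force: [-0.0, 1.2, -0.4]
width: -0.0
time: 4.12
position: [488.1, -28.1, 61.8]
tcp_rot: [0.0, 1.0, -0.001, 0.004]
contact_force: [0.6, -0.0, 0.1]
width: -0.005
t 4.12 pos [488.1 -28.1  61.8] shift [ 1.7  1.1 15.8] after-turn axes [ 1.6  1.1 15.8] turn [-0.08  0.41 -0.03] F [ 0.6 -0.   0.1] w -0.005
```

```bash
python3 -m creep '[[[1.5,1,5],[0,0,0],-1],[[0,0,0],[0,0,0],-1]]';  python3 -m creep '[[[0,0,3],[0,0,0],-1],[[0,0,0],[0,0,0],-1]]'; python3 -m creep '[[[0,0,2],[0,0,0],-1],[[0,0,0],[0,0,0],-1]]'; python3 -m creep '[[[0,0,2],[0,0,0],-1],[[0,0,0],[0,0,0],-1]]';python3 -m creep '[[[0,0,2],[0,0,0],-1],[[0,0,0],[0,0,0],-1]]'
```

```text
time: 4.28
position: [486.6, -27.3, 56.5]
tcp_rot: [0.001, 1.0, -0.001, 0.004]
contact_force: [0.0, 1.5, -0.7]
width: 0.001
time: 4.45
position: [486.5, -27.2, 53.2]
tcp_rot: [0.001, 1.0, -0.001, 0.004]
contact_force: [-0.5, -0.2, 0.5]
width: -0.002
time: 4.62
position: [486.7, -27.2, 51.0]
tcp_rot: [0.001, 1.0, -0.001, 0.004]
contact_force: [-1.1, -0.9, 1.2]
width: -0.0
time: 4.78
position: [486.7, -27.2, 49.0]
tcp_rot: [0.001, 1.0, -0.001, 0.004]
contact_force: [-0.3, -0.1, 2.1]
width: 0.002
time: 4.95
position: [486.7, -27.2, 47.1]
tcp_rot: [0.0, 1.0, -0.001, 0.004]
contact_force: [-1.3, -0.7, 3.6]
width: -0.001
```

```bash
python3 -m creep '[[[0,0,1],[0,0,0],-1],[[0,0,0],[0,0,0],-1]]';  python3 -m creep '[[[0,0,1],[0,0,0],-1],[[0,0,0],[0,0,0],-1]]'; python3 -m creep '[[[0,0,1],[0,0,0],-1],[[0,0,0],[0,0,0],-1]]'
```

```text
time: 5.12
position: [486.7, -27.2, 46.1]
tcp_rot: [0.0, 1.0, -0.001, 0.004]
contact_force: [-0.4, 0.0, 3.8]
width: -0.001
time: 5.28
position: [486.8, -27.2, 46.1]
tcp_rot: [0.0, 1.0, -0.001, 0.004]
contact_force: [-2.2, 0.1, 5.9]
width: -0.001
time: 5.45
position: [486.8, -27.2, 46.1]
tcp_rot: [0.0, 1.0, -0.001, 0.005]
contact_force: [-1.2, 0.1, 3.2]
width: -0.001
```

```bash
python3 -m creep '[[[0,0,3],[0,0,0],-1]]';python3 -m creep '[[[0,0,3],[0,0,0],-1],[[0,0,2],[0,0,0],-1]]'; python3 -c "
from h import *
im=arm.capture('scene');cv2.imwrite('pics/s1.png',cv2.resize(im[150:230,230:320,::-1],None,fx=6,fy=6))"
```

```text
time: 5.53
position: [487.0, -27.3, 44.7]
tcp_rot: [0.0, 1.0, -0.001, 0.005]
contact_force: [-14.1, 1.8, 70.5]
width: 0.001
time: 5.7
position: [486.9, -27.2, 45.3]
tcp_rot: [0.0, 1.0, -0.002, 0.007]
contact_force: [-12.0, -0.0, 41.8]
width: -0.0
```

View pics/s1.png

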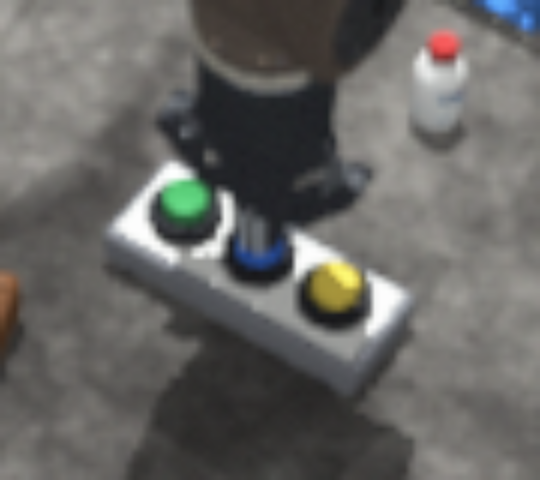

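The blue key is clearly bottomed: it stops at a TCP height of 46 mm and the force jumps beyond that. I'll press the others more gently. Raising, then moving to yellow.

```bash
python3 -m creep '[[[0,0,-12],[0,0,0],-1],[[0,0,-15],[0,0,0],-1],[[0,0,0],[0,0,0],-1],[[7,-26,0],[0,0,0],-1],[[0,-26,0],[0,0,0],-1],[[0,0,0],[0,0,0],-1],[[0,0,0],[0,0,0],-1]]'; python3 - <<'E'
from h import *
d([479.8,-79,53])
im=arm.capture("wrist");cv2.imwrite("pics/w2.png",im[:,:,::-1])
for t in ("blue_key_top","yellow_key_top","green_key_top"):
    print(t,[(round(e["score"],2),[round(float(v),1) for v in e["position"]]) for e in arm.landmark_of(t,"wrist")][:2])
E
```

```text
time: 6.33
position: [480.0, -80.3, 73.7]
tcp_rot: [-0.001, 1.0, -0.002, 0.009]
contact_force: [-0.6, 0.4, 0.2]
width: -0.003
t 6.33 pos [480.  -80.3  73.7] shift [ 0.6  1.4 20.7] after-turn axes [ 0.2  1.3 20.7] turn [-0.22  1.08  0.11] F [-0.6  0.4  0.2] w -0.003
blue_key_top [(0.87, [489.3, -28.5, 47.6])]
yellow_key_top [(0.87, [478.9, -84.1, 54.3]), (0.21, [534.0, -273.6, 1.9])]
green_key_top [(0.74, [492.7, 22.6, 51.9])]
```

View pics/w2.png

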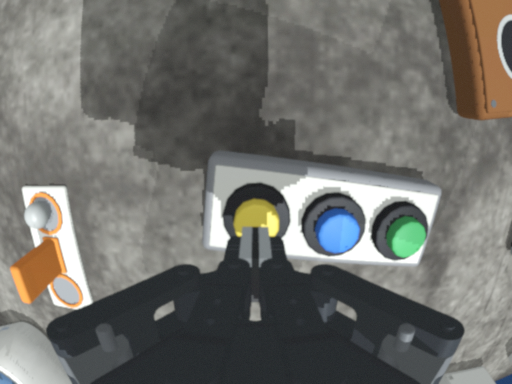

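The fingertips at (257,245) are over the yellow key at (257,217), and blue at (338,230) is back up.

```bash
python3 -m creep '[[[0.5,0.5,12],[-0.2,1,0],-1],[[0,0,0],[0,0,0],-1],[[0,0,0],[0,0,0],-1]]'; python3 -m creep '[[[0,0,6],[0,0,0],-1],[[0,0,0],[0,0,0],-1],[[0,0,0],[0,0,0],-1]]';  python3 -m creep '[[[0,0,4],[0,0,0],-1],[[0,0,0],[0,0,0],-1]]'; python3 -m creep '[[[0,0,3],[0,0,0],-1],[[0,0,0],[0,0,0],-1]]'
```

```text
time: 6.78
position: [480.0, -77.0, 61.6]
tcp_rot: [-0.003, 1.0, -0.0, 0.0]
contact_force: [0.5, 0.4, 0.4]
width: -0.0
time: 7.03
position: [480.2, -76.0, 55.6]
tcp_rot: [-0.004, 1.0, -0.0, 0.001]
contact_force: [0.3, 0.2, 0.6]
width: 0.005
time: 7.2
position: [480.3, -76.0, 51.7]
tcp_rot: [-0.004, 1.0, -0.0, 0.001]
contact_force: [-0.6, 0.0, 0.8]
width: -0.003
time: 7.37
position: [480.4, -76.0, 48.6]
tcp_rot: [-0.004, 1.0, -0.0, 0.002]
contact_force: [-1.0, 1.3, 2.1]
width: 0.003
```

```bash
python3 -m creep '[[[0,0,2],[0,0,0],-1],[[0,0,0],[0,0,0],-1]]'; python3 -m creep '[[[0,0,1.5],[0,0,0],-1],[[0,0,1],[0,0,0],-1]]';  python3 -m creep '[[[0,0,2],[0,0,0],-1],[[0,0,1],[0,0,0],-1]]'
```

```text
time: 7.53
position: [480.5, -76.0, 46.6]
tcp_rot: [-0.004, 1.0, -0.0, 0.002]
contact_force: [0.0, 0.2, 3.4]
width: 0.0
time: 7.7
position: [480.5, -76.0, 45.5]
tcp_rot: [-0.004, 1.0, -0.001, 0.002]
contact_force: [-6.9, 2.0, 32.2]
width: 0.002
time: 7.87
position: [480.5, -76.0, 45.7]
tcp_rot: [-0.004, 1.0, -0.001, 0.003]
contact_force: [-5.5, 0.8, 21.4]
width: 0.004
```

Yellow is bottomed at 32 N. Raising and moving to green.

```bash
python3 -m creep '[[[0,0,-12],[0,0,0],-1],[[0,0,-15],[0,0,0],-1],[[0,0,0],[0,0,0],-1],[[-4,30,0],[0,0,0],-1],[[-4,35,0],[0,0,0],-1],[[-4,31,0],[0,0,0],-1],[[0,0,0],[0,0,0],-1],[[0,0,0],[0,0,0],-1],[[0,0,0],[0,0,0],-1]]'; python3 - <<'E'
from h import *
d([492.8,25,53])
im=arm.capture("wrist");cv2.imwrite("pics/w3.png",im[:,:,::-1])
E
```

```text
time: 8.62
position: [492.5, 22.5, 72.0]
tcp_rot: [-0.003, 1.0, -0.001, 0.004]
contact_force: [0.2, 0.5, 0.0]
width: -0.0
t 8.62 pos [492.5  22.5  72. ] shift [-0.2  2.5 19. ] after-turn axes [-0.3  2.5 19. ] turn [-0.16  0.51  0.3 ] F [0.2 0.5 0. ] w -0.0
```

View pics/w3.png

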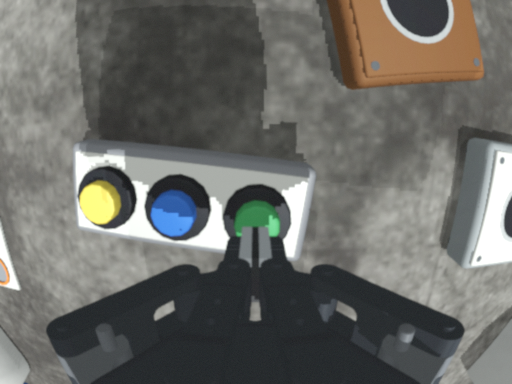

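The fingertips are over the green key at (257,217), and yellow and blue are both up.

```bash
python3 -m creep '[[[0,1,12],[-0.2,0.5,0],-1],[[0,0,0],[0,0,0],-1],[[0,0,0],[0,0,0],-1]]'; python3 -m creep '[[[0,0,5],[0,0,0],-1],[[0,0,0],[0,0,0],-1],[[0,0,0],[0,0,0],-1]]';  python3 -m creep '[[[0,0,4],[0,0,0],-1],[[0,0,0],[0,0,0],-1]]'; python3 -m creep '[[[0,0,3],[0,0,0],-1],[[0,0,0],[0,0,0],-1]]'
```

```text
time: 8.92
position: [492.4, 21.0, 58.2]
tcp_rot: [-0.001, 1.0, 0.001, -0.001]
contact_force: [0.5, 0.1, -0.9]
width: 0.003
time: 9.17
position: [492.3, 19.7, 52.0]
tcp_rot: [0.0, 1.0, 0.001, -0.001]
contact_force: [0.5, -0.0, 1.3]
width: 0.001
time: 9.33
position: [492.4, 19.5, 47.9]
tcp_rot: [0.001, 1.0, 0.001, -0.001]
contact_force: [1.0, 1.6, 3.6]
width: 0.001
time: 9.5
position: [492.4, 19.6, 45.9]
tcp_rot: [0.0, 1.0, 0.001, -0.0]
contact_force: [-2.2, -0.0, 9.5]
width: -0.003
```

```bash
python3 -m creep '[[[0,0,2],[0,0,0],-1],[[0,0,1],[0,0,0],-1]]';  python3 -m creep '[[[0,0,-12],[0,0,0],-1],[[0,0,-20],[0,0,0],-1],[[0,0,-30],[0,0,0],-1],[[0,0,-30],[0,0,0],-1],[[0,0,-30],[0,0,0],-1]]'; python3 -c "
from h import *
d([536,-272,170])"
```

```text
time: 9.67
position: [492.5, 19.5, 45.6]
tcp_rot: [0.0, 1.0, 0.0, 0.001]
contact_force: [-6.5, -0.6, 25.1]
width: 0.001
time: 10.08
position: [490.1, 19.6, 167.4]
tcp_rot: [-0.0, 1.0, 0.001, -0.004]
contact_force: [-0.2, 0.7, -0.1]
width: -0.001
t 10.08 pos [490.1  19.6 167.4] shift [ -45.9 -291.6   -3.3] after-turn axes [ -45.9 -291.6   -2.6] turn [ 0.07 -0.44  0.01] F [-0.2  0.7 -0.1] w -0.001
```

```bash
python3 -m creep '[[[-5,-35,-1],[0,-0.4,0],1],[[-5,-35,-1],[0,0,0],1],[[-5,-35,-1],[0,0,0],1],[[-5,-35,0],[0,0,0],1],[[-5,-35,0],[0,0,0],1],[[-5,-35,0],[0,0,0],1],[[-5,-35,0],[0,0,0],1],[[-5,-25,0],[0,0,0],1],[[-3,-10,0],[0,0,0],1],[[0,0,0],[0,0,0],1],[[0,0,0],[0,0,0],1]]';python3 - <<'E'
from h import *
d([536,-272,90])
im=arm.capture("wrist");cv2.imwrite("pics/w4.png",im[:,:,::-1])
for t in ("grip","ball_center","pocket","tray"):
    print(t,[(round(e["score"],2),[round(float(v),1) for v in e["position"]]) for e in arm.landmark_of(t,"wrist")][:2])
im=arm.capture("top");cv2.imwrite("pics/t4.png",im[:,:,::-1])
E
```

```text
time: 11.0
position: [537.0, -272.3, 177.4]
tcp_rot: [-0.003, 1.0, -0.001, 0.006]
contact_force: [-0.0, 0.5, -0.2]
width: 0.999
t 11.0 pos [ 537.  -272.3  177.4] shift [ 2.1  0.5 87.4] after-turn axes [ 1.   0.3 87.4] turn [-0.15  0.74  0.32] F [-0.   0.5 -0.2] w 0.999
grip [(0.74, [533.2, -274.9, 49.7])]
ball_center [(0.71, [490.1, -271.5, 16.7])]
pocket [(0.89, [492.4, -268.7, 18.9]), (0.52, [479.4, -81.7, 51.4])]
tray [(0.72, [531.2, -275.1, 1.1])]
```

View pics/w4.png

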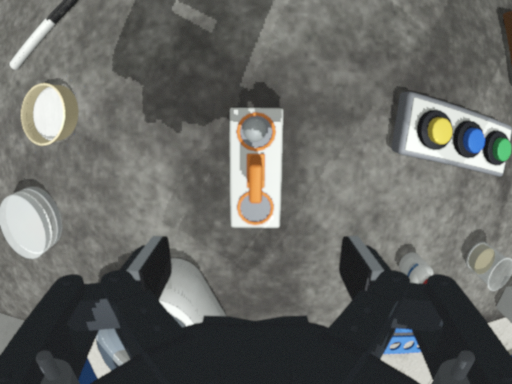

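The wrist view shows the tray at (255,168). The ball is in the upper pocket at (256,130) and the blade at (256,178), almost aligned with the tool. Next I'll fit the tray and blade precisely.

```bash
cat >> h.py <<'E'
def wback(px,z):
    i=arm.camera_info("wrist");K=np.array(i["mtx"]);R=cv2.Rodrigues(np.array(i["rvec"]))[0];t=np.array(i["tvec"]).ravel()
    px=np.atleast_2d(np.array(px,float));v=(px-[K[0,2],K[1,2]])/K[0,0];r=np.linalg.norm(v,axis=1);s=np.where(r>1e-9,np.sin(r)/np.maximum(r,1e-9),1)
    D=np.c_[v*s[:,None],np.cos(r)]@R;o=-R.T@t
    return o+D*((z-o[2])/D[:,2])[:,None]
E
python3 - <<'E'
from h import *
im=cv2.imread("pics/w4.png");hsv=cv2.cvtColor(im,cv2.COLOR_BGR2HSV)
sub=np.zeros(im.shape[:2],np.uint8);sub[95:240,215:300]=1
m=(((hsv[:,:,2]>165)|((hsv[:,:,0]<25)&(hsv[:,:,1]>130)))&(sub>0)).astype(np.uint8)
m=cv2.morphologyEx(m,cv2.MORPH_CLOSE,np.ones((9,9)))
c=max(cv2.findContours(m,0,2)[0],key=cv2.contourArea)[:,0]
P=wback(c,6)[:,:2].astype(np.float32)
print("tray rect",cv2.minAreaRect(P))
print(cv2.boundingRect(c))
b=(((hsv[:,:,0]<25)&(hsv[:,:,1]>150))&(sub>0)).astype(np.uint8)
b[:150]=0;b[195:]=0
c=max(cv2.findContours(b,0,2)[0],key=cv2.contourArea)[:,0]
print("blade",cv2.boundingRect(c),cv2.minAreaRect(wback(c,66)[:,:2].astype(np.float32)))
a=cv2.resize(im[95:240,215:300],None,fx=4,fy=4,interpolation=cv2.INTER_CUBIC);cv2.imwrite("pics/w4c.png",a)
t=cv2.imread("pics/t4.png")
E
```

```text
tray rect ((536.4298095703125, -271.5332336425781), (133.65843200683594, 56.24289321899414), 0.05495971068739891)
(230, 108, 53, 120)
blade (245, 154, 19, 41) ((527.172607421875, -272.73272705078125), (15.180405616760254, 36.37560272216797), 88.9724349975586)
```

View pics/w4c.png

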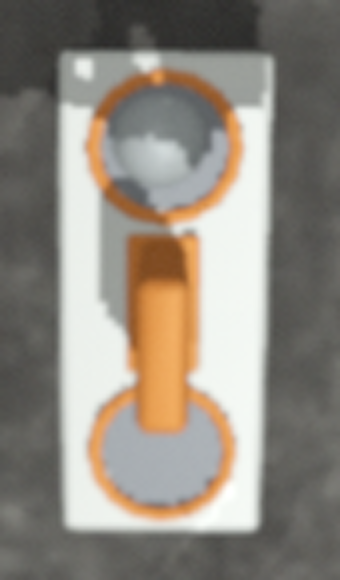

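```bash
python3 -m creep '[[[0.7,0.7,20],[-0.15,0.74,0.3],1],[[0,0,25],[0,0,0],1],[[0,0,20],[0,0,0],1],[[0,0,0],[0,0,0],1],[[0,0,0],[0,0,0],1]]';python3 -c "
from h import *
d([536.4,-271.6,33])"
```

```text
time: 11.72
position: [538.4, -267.8, 113.8]
tcp_rot: [-0.003, 1.0, -0.001, 0.002]
contact_force: [0.3, -1.1, 0.3]
width: 0.998
t 11.72 pos [ 538.4 -267.8  113.8] shift [ 2.4 -3.5 80.8] after-turn axes [ 2.  -3.8 80.8] turn [-0.17  0.24  0.38] F [ 0.3 -1.1  0.3] w 0.998
```

```bash
python3 -m creep '[[[1.8,-3.5,15],[0,0,0.3],1],[[0,0,20],[0,0,0],1],[[0,0,0],[0,0,0],1],[[0,0,0],[0,0,0],1]]';python3 -c "
from h import *
d([536.4,-271.6,33])"
```

```text
time: 12.05
position: [538.8, -271.4, 83.1]
tcp_rot: [-0.001, 1.0, -0.003, 0.004]
contact_force: [0.1, -0.0, 0.7]
width: 1.001
t 12.05 pos [ 538.8 -271.4   83.1] shift [ 2.8  0.1 50.1] after-turn axes [ 2.4 -0.2 50.1] turn [-0.34  0.52  0.17] F [ 0.1 -0.   0.7] w 1.001
```

```bash
python3 -m creep '[[[2.4,0,14],[-0.3,0.5,0.1],1],[[0,0,14],[0,0,0],1],[[0,0,14],[0,0,0],1],[[0,0,0],[0,0,0],1],[[0,0,0],[0,0,0],1]]';python3 -c "
from h import *
d([536.4,-271.6,33])"
```

```text
time: 12.47
position: [538.4, -272.4, 44.2]
tcp_rot: [-0.001, 1.0, -0.002, 0.002]
contact_force: [0.2, -0.4, 0.5]
width: 1.0
t 12.47 pos [ 538.4 -272.4   44.2] shift [ 2.   0.8 11.2] after-turn axes [ 2.   0.8 11.2] turn [-0.22  0.28  0.1 ] F [ 0.2 -0.4  0.5] w 1.0
```

```bash
python3 -m creep '[[[1,0.8,5],[-0.2,0.25,0.1],1],[[1,0,5],[0,0,0],1],[[0,0,0],[0,0,0],1],[[0,0,0],[0,0,0],1]]';python3 - <<'E'
from h import *
d([536.4,-271.6,33])
im=arm.capture("wrist");cv2.imwrite("pics/w5.png",im[:,:,::-1])
E
```

```text
time: 12.8
position: [537.0, -272.0, 35.7]
tcp_rot: [0.0, 1.0, -0.001, 0.001]
contact_force: [-0.1, 0.6, 0.6]
width: 1.004
t 12.8 pos [ 537.  -272.    35.7] shift [0.6 0.4 2.7] after-turn axes [0.6 0.4 2.7] turn [-0.08  0.13 -0.01] F [-0.1  0.6  0.6] w 1.004
```

View pics/w5.png

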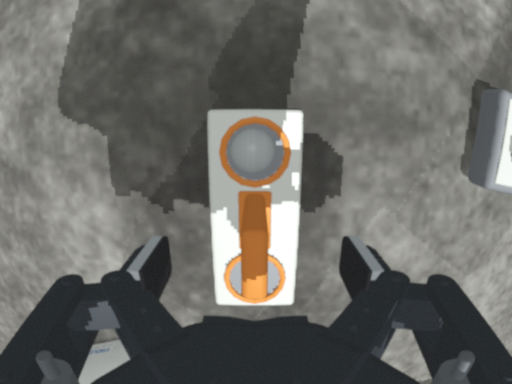

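The blade at (255,240) is centred between the open pads and the ball is in its pocket at (255,150). I'll close in stages.

```bash
python3 -m creep '[[[0.5,0.3,1.5],[0,0,0],0.6],[[0,0,0],[0,0,0],0.3],[[0,0,0],[0,0,0],0],[[0,0,0],[0,0,0],-0.3],[[0,0,0],[0,0,0],-0.5],[[0,0,0],[0,0,0],-0.6],[[0,0,0],[0,0,0],-0.65],[[0,0,0],[0,0,0],-0.7],[[0,0,0],[0,0,0],-0.75],[[0,0,0],[0,0,0],-0.8],[[0,0,0],[0,0,0],-0.9],[[0,0,0],[0,0,0],-1]]' 40;python3 - <<'E'
from h import *
d([536.4,-271.6,33])
im=arm.capture("wrist");cv2.imwrite("pics/w6.png",im[:,:,::-1])
E
```

```text
time: 13.85
position: [536.8, -271.9, 35.0]
tcp_rot: [0.0, 1.0, -0.001, 0.002]
contact_force: [0.5, 0.1, 0.8]
width: 0.133
t 13.85 pos [ 536.8 -271.9   35. ] shift [0.4 0.3 2. ] after-turn axes [0.4 0.3 2. ] turn [-0.13  0.2  -0.01] F [0.5 0.1 0.8] w 0.133
```

View pics/w6.png

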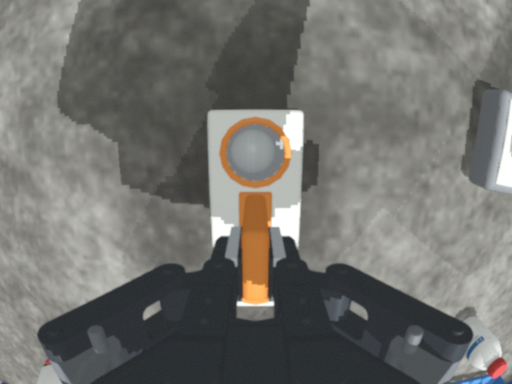

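Gripped at 11.3 mm, with the ball in the pocket. Lifting slowly.

```bash
python3 -m creep '[[[0,0,0],[0,0,0],-1],[[0,0,-1],[0,0,0],-1],[[0,0,-1.5],[0,0,0],-1],[[0,0,-2],[0,0,0],-1],[[0,0,-3],[0,0,0],-1],[[0,0,-4],[0,0,0],-1],[[0,0,-4],[0,0,0],-1],[[0,0,-4],[0,0,0],-1],[[0,0,-3],[0,0,0],-1],[[0,0,-2],[0,0,0],-1],[[0,0,-1],[0,0,0],-1],[[0,0,0],[0,0,0],-1]]' 60;python3 - <<'E'
from h import *
d([536.4,-271.6,130])
im=arm.capture("wrist");cv2.imwrite("pics/w7.png",im[:,:,::-1])
im=arm.capture("scene");cv2.imwrite("pics/s7.png",cv2.resize(im[150:260,290:410,::-1],None,fx=5,fy=5))
E
```

```text
time: 14.9
position: [536.5, -271.6, 63.3]
tcp_rot: [0.0, 1.0, -0.001, 0.002]
contact_force: [-0.1, -0.6, -1.3]
width: 0.128
t 14.9 pos [ 536.5 -271.6   63.3] shift [ -0.1  -0.1 -66.7] after-turn axes [  0.1  -0.  -66.7] turn [-0.11  0.17 -0.01] F [-0.1 -0.6 -1.3] w 0.128
```

View pics/w7.png

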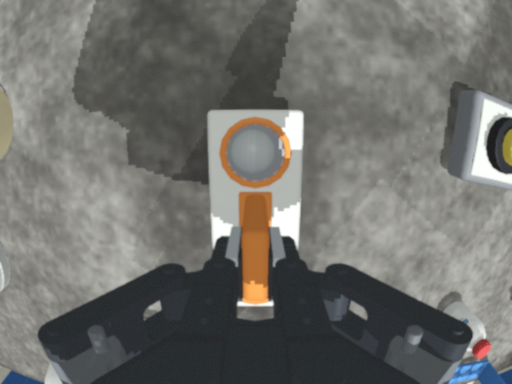

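View pics/s7.png

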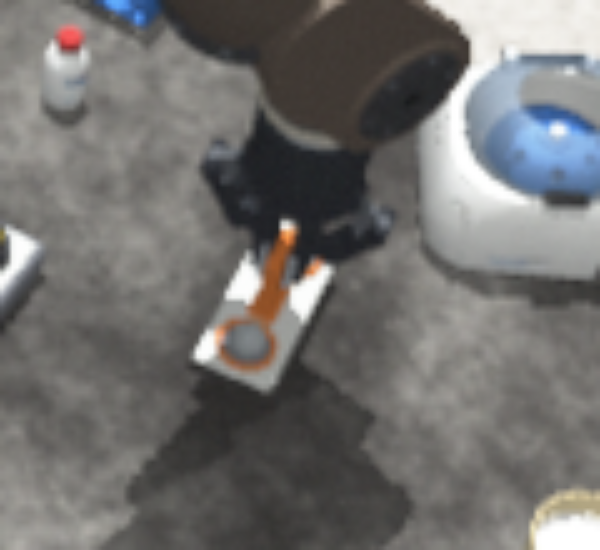

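The tray has not moved relative to the gripper and the ball is centred at (255,150). Continuing up.

```bash
python3 -m creep '[[[0,0,-2],[0,0,0],-1],[[0,0,-3],[0,0,0],-1],[[0,0,-4],[0,0,0],-1],[[0,0,-5],[0,0,0],-1],[[0,0,-6],[0,0,0],-1],[[0,0,-7],[0,0,0],-1],[[0,0,-8],[0,0,0],-1],[[0,0,-8],[0,0,0],-1],[[0,0,-8],[0,0,0],-1],[[0,0,-7],[0,0,0],-1],[[0,0,-6],[0,0,0],-1],[[0,0,-5],[0,0,0],-1],[[0,0,-4],[0,0,0],-1],[[0,0,-3],[0,0,0],-1],[[0,0,-2],[0,0,0],-1],[[0,0,-1],[0,0,0],-1],[[0,0,0],[0,0,0],-1]]';python3 - <<'E'
from h import *
d([536.4,251.6,145])
E
```

```text
time: 16.42
position: [536.0, -271.3, 151.2]
tcp_rot: [0.0, 1.0, -0.001, 0.002]
contact_force: [-0.7, 1.2, -1.6]
width: 0.131
t 16.42 pos [ 536.  -271.3  151.2] shift [-3.000e-01  5.229e+02  5.200e+00] after-turn axes [-4.000e-01  5.229e+02  6.200e+00] turn [-0.11  0.18 -0.01] F [-0.7  1.2 -1.6] w 0.131
```

```bash
python3 -m creep '[[[0,1,0],[0,0,0],-1],[[0,2,0],[0,0,0],-1],[[0,3,0],[0,0,0],-1],[[0,4,0],[0,0,0],-1],[[0,5,0],[0,0,0],-1],[[0,6,0],[0,0,0],-1],[[0,7,0],[0,0,0],-1],[[0,8,0],[0,0,0],-1],[[0,8,0],[0,0,0],-1],[[0,8,0],[0,0,0],-1],[[0,8,0],[0,0,0],-1],[[0,8,0],[0,0,0],-1],[[0,8,0],[0,0,0],-1],[[0,7,0],[0,0,0],-1],[[0,6,0],[0,0,0],-1],[[0,5,0],[0,0,0],-1],[[0,4,0],[0,0,0],-1],[[0,3,0],[0,0,0],-1],[[0,2,0],[0,0,0],-1],[[0,1,0],[0,0,0],-1]]';python3 - <<'E'
from h import *
d([536.4,251.6,145])
im=arm.capture("wrist");cv2.imwrite("pics/w8.png",im[:,:,::-1])
E
```

```text
time: 18.08
position: [535.5, -154.6, 150.0]
tcp_rot: [-0.001, 1.0, -0.0, 0.001]
contact_force: [0.4, -0.1, -2.1]
width: 0.127
t 18.08 pos [ 535.5 -154.6  150. ] shift [ -1.3 406.2   4.7] after-turn axes [ -0.9 406.2   5. ] turn [-0.04  0.08  0.06] F [ 0.4 -0.1 -2.1] w 0.127
```

View pics/w8.png

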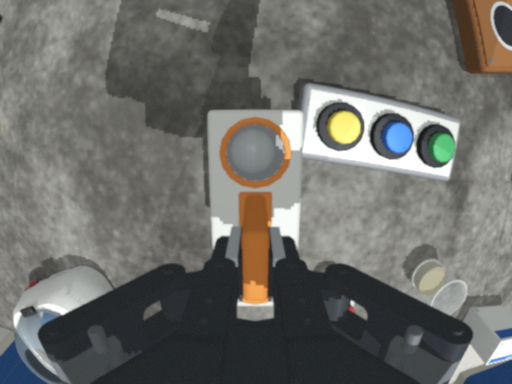

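The ball is steady in its pocket at (255,150). Carrying on a little faster.

```bash
python3 -m creep '[[[0,2,0],[0,0,0],-1],[[0,4,0],[0,0,0],-1],[[0,6,0],[0,0,0],-1],[[0,8,0],[0,0,0],-1],[[0,10,0],[0,0,0],-1],[[0,12,0],[0,0,0],-1],[[0,13,0],[0,0,0],-1],[[0,13,0],[0,0,0],-1],[[0,13,0],[0,0,0],-1],[[0,13,0],[0,0,0],-1],[[0,13,0],[0,0,0],-1],[[0,13,0],[0,0,0],-1],[[0,13,0],[0,0,0],-1],[[0,12,0],[0,0,0],-1],[[0,10,0],[0,0,0],-1],[[0,8,0],[0,0,0],-1],[[0,6,0],[0,0,0],-1],[[0,4,0],[0,0,0],-1],[[0,2,0],[0,0,0],-1],[[0,1,0],[0,0,0],-1]]';python3 - <<'E'
from h import *
d([536.4,251.6,145])
im=arm.capture("wrist");cv2.imwrite("pics/w9.png",im[:,:,::-1])
E
```

```text
time: 19.8
position: [532.9, 44.3, 150.2]
tcp_rot: [-0.003, 1.0, -0.0, 0.001]
contact_force: [0.2, -0.1, -1.6]
width: 0.127
t 19.8 pos [532.9  44.3 150.2] shift [ -4.7 207.3   5.2] after-turn axes [ -3.5 207.3   5.2] turn [-0.01  0.08  0.32] F [ 0.2 -0.1 -1.6] w 0.127
```

View pics/w9.png

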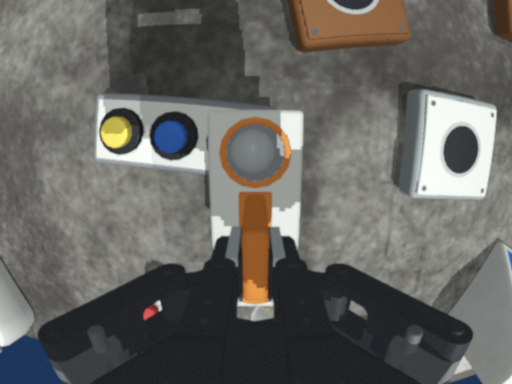

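```bash
python3 - <<'E'
from h import *
print("win",wback([461.5,149.5],40),"top",back("top",[198.0,193.3],40))
print([(round(e["score"],2),np.round(e["position"],1)) for e in arm.landmark_of("window","wrist")])
print([(round(e["score"],2),np.round(e["position"],1)) for e in arm.landmark_of("ball_center","wrist")])
print("ball by px",wback([255,150],150.2-35+18), "ends of 52 grid")
E
```

```text
win [[490.61112748 255.27031444  40.        ]] top [490.01733657 254.28771054  40.        ]
[(0.85, array([489.3, 255.4,  42.8]))]
[(0.81, array([488.6,  44.9, 134.4]))]
ball by px [[486.85741315  43.45916474 133.2       ]] ends of 52 grid
```

```bash
python3 -m creep '[[[0,2,0],[0,0,0],-1],[[0,4,0],[0,0,0],-1],[[0,6,0],[0,0,0],-1],[[0,8,0],[0,0,0],-1],[[0,10,0],[0,0,0],-1],[[0,12,0],[0,0,0],-1],[[0,13,0],[0,0,0],-1],[[0,13,0],[0,0,0],-1],[[0,13,0],[0,0,0],-1],[[0,13,0],[0,0,0],-1],[[0,13,0],[0,0,0],-1],[[0,13,0],[0,0,0],-1],[[0,12,0],[0,0,0],-1],[[0,11,0],[0,0,0],-1],[[0,10,0],[0,0,0],-1],[[0,8,0],[0,0,0],-1],[[0,6,0],[0,0,0],-1],[[0,4,0],[0,0,0],-1],[[0,2,0],[0,0,0],-1],[[0,1,0],[0,0,0],-1]]';python3 - <<'E'
from h import *
d([536.4,251.6,115])
im=arm.capture("wrist");cv2.imwrite("pics/w10.png",im[:,:,::-1])
print([(round(e["score"],2),np.round(e["position"],1)) for e in arm.landmark_of("ball_center","wrist")])
print("ball by px",wback([255,150],150.2-35+18))
im=arm.capture("top");cv2.imwrite("pics/t10.png",cv2.resize(im[130:260,130:300,::-1],None,fx=4,fy=4))
E
```

```text
time: 21.62
position: [530.3, 238.2, 149.9]
tcp_rot: [-0.003, 1.0, 0.0, 0.001]
contact_force: [0.2, 0.2, -2.6]
width: 0.132
t 21.62 pos [530.3 238.2 149.9] shift [-6.1 13.3 34.9] after-turn axes [-6.1 13.4 34.9] turn [0.01 0.06 0.39] F [ 0.2  0.2 -2.6] w 0.132
[(0.67, array([481.9, 240.1, 134.8]))]
ball by px [[484.21123465 237.57758797 133.2       ]]
```

View pics/w10.png

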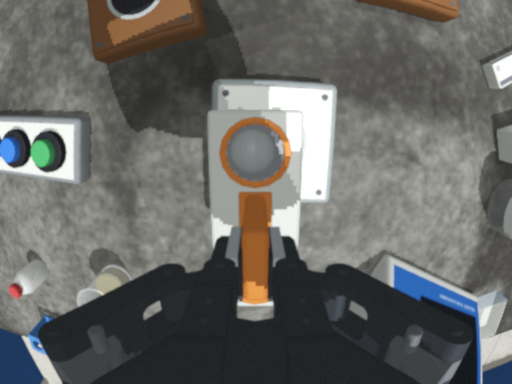

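View pics/t10.png

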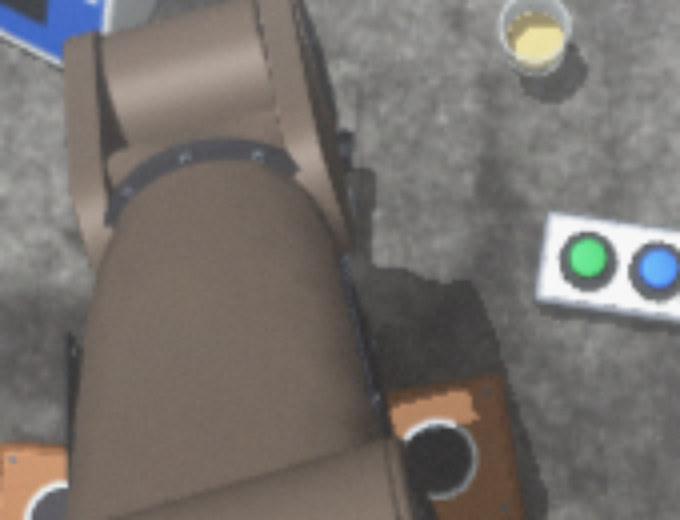

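```bash
python3 - <<'E'
from h import *
s=arm.read_state()["position"];u=s[2]-35
im=cv2.imread("pics/w10.png")
cv2.imwrite("pics/w10c.png",cv2.resize(im[70:215,200:350],None,fx=5,fy=5,interpolation=cv2.INTER_CUBIC)[:600])
print("screws",wback([[224,93],[321,97],[319,192]],40).round(1))
w=wback([[224,93],[319,192]],40);print("centre",w.mean(0))
hsv=cv2.cvtColor(im,cv2.COLOR_BGR2HSV);b=((hsv[:,:,0]<25)&(hsv[:,:,1]>120)).astype(np.uint8);b[:110]=0;b[190:]=0;b[:,:215]=0;b[:,295:]=0
c=max(cv2.findContours(b,0,2)[0],key=cv2.contourArea)[:,0]
c=c[c[:,1]<180]
e=cv2.fitEllipse(c.astype(np.float32));print("ring",e)
rw=wback(c,u+9)[:,:2];print("ring world",cv2.minEnclosingCircle(rw.astype(np.float32)),"rel",np.array(cv2.minEnclosingCircle(rw.astype(np.float32))[0])-s[:2])
print("plate edge", wback([[208,111],[302,111]],u+6).round(1)-s)
E
```

```text
screws [[447.9 211.2  40. ]
 [449.7 293.5  40. ]
 [533.8 295.4  40. ]]
centre [490.85629216 253.27976043  40.        ]
ring ((254.79437255859375, 152.24700927734375), (68.56433868408203, 69.00530242919922), 87.0314712524414)
ring world ((487.15740966796875, 237.3543243408203), 20.32698631286621) rel [-43.22515283  -0.39729077]
plate edge [[-67.4825625  -27.55161511 -28.97981173]
 [-67.7825625   26.64838489 -28.97981173]]
```

View pics/w10c.png

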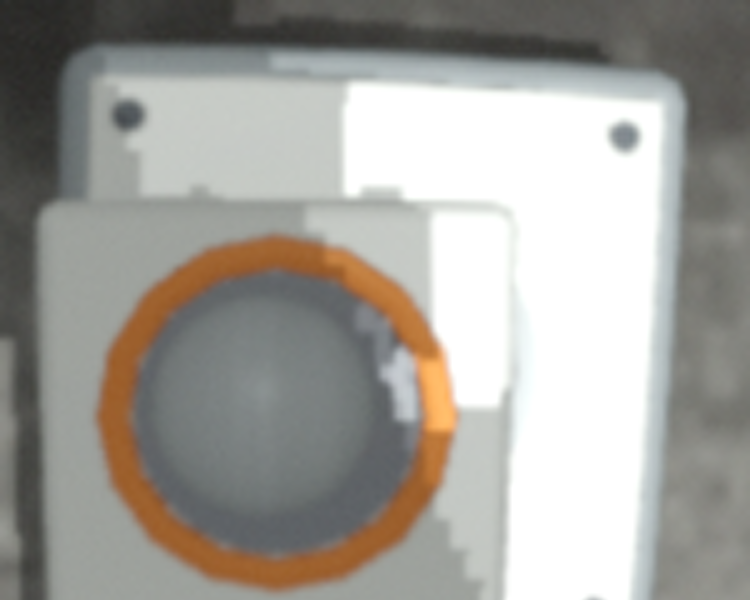

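The reader's screws at (224,93), (321,97) and (319,192) put the window centre at about (490.8, 253.5). The ball is in its pocket, slightly toward the robot. Now the fine move and the slow descent.

```bash
python3 -m creep '[[[-0.5,1,0],[0,0,0],-1],[[-0.7,2,0],[0,0,0],-1],[[-1,3,0],[0,0,0],-1],[[-1,3,1],[0,0,0],-1],[[-1,3,2],[0,0,0],-1],[[-0.7,2,3],[0,0,0],-1],[[-0.5,1,4],[0,0,0],-1],[[0,1,4],[0,0,0],-1],[[0,0,4],[0,0,0],-1],[[0,0,4],[0,0,0],-1],[[0,0,4],[0,0,0],-1],[[0,0,3],[0,0,0],-1],[[0,0,2],[0,0,0],-1],[[0,0,1],[0,0,0],-1],[[0,0,0],[0,0,0],-1],[[0,0,0],[0,0,0],-1]]';python3 - <<'E'
from h import *
d([535.8,255,115])
im=arm.capture("wrist");cv2.imwrite("pics/w11.png",im[:,:,::-1])
print([(round(e["score"],2),np.round(e["position"],1)) for e in arm.landmark_of("ball_center","wrist")])
cv2.imwrite("pics/w11c.png",cv2.resize(im[70:215,200:350,::-1],None,fx=5,fy=5,interpolation=cv2.INTER_CUBIC)[:600])
im=arm.capture("scene");cv2.imwrite("pics/s11.png",cv2.resize(im[100:250,120:290,::-1],None,fx=4,fy=4))
E
```

```text
time: 23.1
position: [536.3, 254.0, 113.5]
tcp_rot: [-0.002, 1.0, -0.0, -0.0]
contact_force: [0.1, 0.0, -1.8]
width: 0.126
t 23.1 pos [536.3 254.  113.5] shift [ 0.5  1.  -1.5] after-turn axes [ 0.5  1.  -1.5] turn [-0.03 -0.02  0.25] F [ 0.1  0.  -1.8] w 0.126
[(0.73, array([489.3, 250.3,  98.9])), (0.33, array([532.8, 254.9, 128.6])), (0.15, array([6.575e+02, 6.550e+01, 6.000e-01]))]
```

View pics/w11c.png

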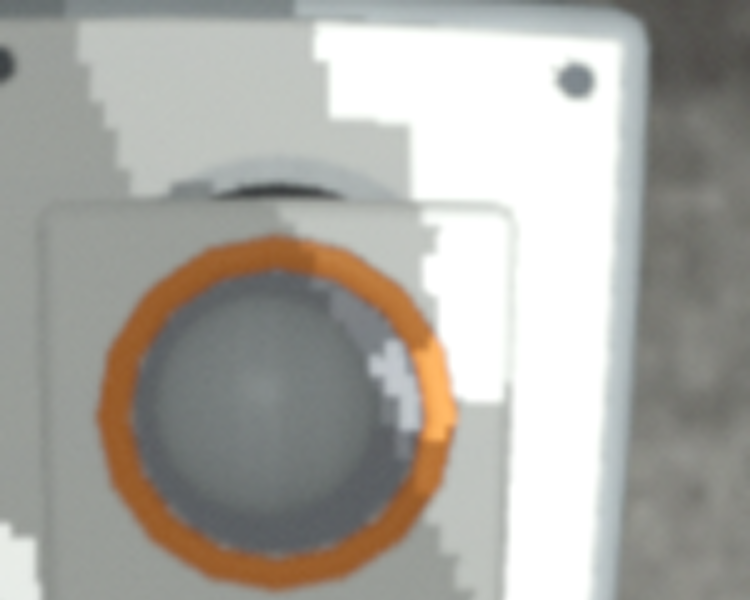

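View pics/s11.png

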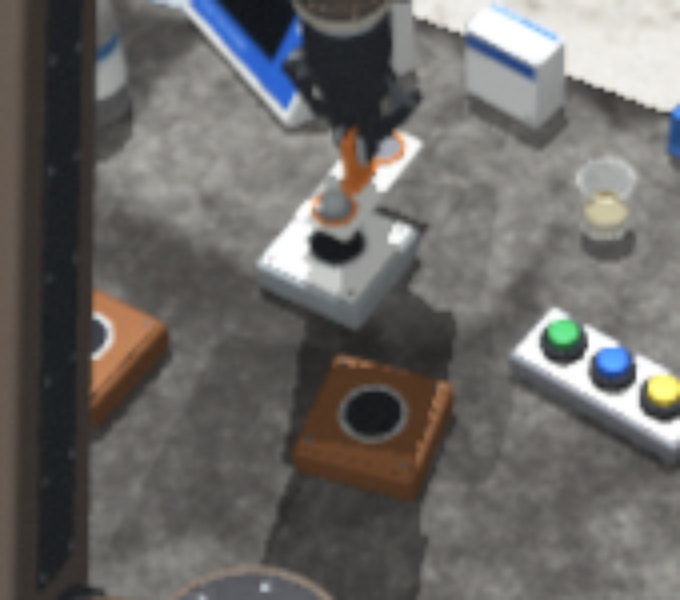

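```bash
python3 - <<'E'
from h import *
s=arm.read_state()["position"];u=s[2]-35
print("ball",wback([253,149],u+18).round(1),"ring",wback([255.3,152.4],u+9).round(1))
A=wback([[200,83],[315,86]],40);print(A.round(1))
v=A[1]-A[0];n=np.array([-v[1],v[0],0]);
print("centre", A.mean(0)+ -n/2 if n[0]<0 else A.mean(0)+n/2, np.linalg.norm(v))
# scene window / ball from wrong-view triangulation
print(proj("scene",[[490.8,253.5,40],[490.8,253.5,96.5]]).round(1), "scene crop:",((proj("scene",[[490.8,253.5,40],[490.8,253.5,96.5]])-[120,100])*4).round())
im=cv2.imread("pics/w11.png");print(np.degrees(Ro.from_quat(arm.read_state()["tcp_rot"]).as_matrix()[:,2]))
E
```

```text
ball [[489.7 252.7  96.7]] ring [[492.9 253.9  87.7]]
[[448.  213.7  40. ]
 [449.7 297.2  40. ]]
centre [490.58302754 254.59752715  40.        ] 83.54640683319855
[[204.3 160.7]
 [203.2 150.3]] scene crop: [[337. 243.]
 [333. 201.]]
[-9.85528382e-03 -2.90004951e-02 -5.72957713e+01]
```

The ball is at (489.7, 252.7), against a window centre of (490.7, 254). In the scene crop, the window at (338,243) and the ball at (334,204) match the expected pixels. A small nudge, then settle and a final check.

```bash
python3 -m creep '[[[-0.5,0.6,-0.7],[0,0,0],-1],[[-0.4,0.6,-0.7],[0,0,0],-1],[[0,0,0],[0,0,0],-1],[[0,0,0],[0,0,0],-1],[[0,0,0],[0,0,0],-1],[[0,0,0],[0,0,0],-1],[[0,0,0],[0,0,0],-1],[[0,0,0],[0,0,0],-1]]';python3 - <<'E'
from h import *
d([537,255.3,115]);print(arm.read_state()["qvel"].round(3))
im=arm.capture("wrist");cv2.imwrite("pics/w12.png",im[:,:,::-1])
print([(round(e["score"],2),np.round(e["position"],1)) for e in arm.landmark_of("ball_center","wrist")][:1])
cv2.imwrite("pics/w12c.png",cv2.resize(im[70:215,200:350,::-1],None,fx=4,fy=4,interpolation=cv2.INTER_CUBIC)[:600])
arm.capture("scene")
for t in("ball_center","tray","grip","beaker","dropper_bottle"):print(t,[(round(e["score"],2),np.round(e["position"],1)) for e in arm.landmark_of(t,"scene")][:2])
E
```

```text
time: 23.92
position: [537.6, 255.5, 116.0]
tcp_rot: [-0.002, 1.0, -0.0, 0.001]
contact_force: [0.6, 0.4, -2.0]
width: 0.129
t 23.92 pos [537.6 255.5 116. ] shift [ 0.6 -0.2  1. ] after-turn axes [ 0.6 -0.2  1. ] turn [-0.    0.06  0.25] F [ 0.6  0.4 -2. ] w 0.129
[-0.     0.001  0.001  0.002 -0.001 -0.   ]
[(0.88, array([492.9, 256.7,  99.2]))]
ball_center [(0.53, array([480.1, -78.8,  52.7])), (0.45, array([491.8, 255.8, 100.9]))]
tray [(0.68, array([534.4, 256.8,  79.4]))]
grip [(0.74, array([535.3, 253.8, 135.4]))]
beaker [(0.63, array([ 6.558e+02,  6.720e+01, -5.000e-01]))]
dropper_bottle [(0.42, array([656. , -64.6,  -3.4]))]
```

View pics/w12c.png

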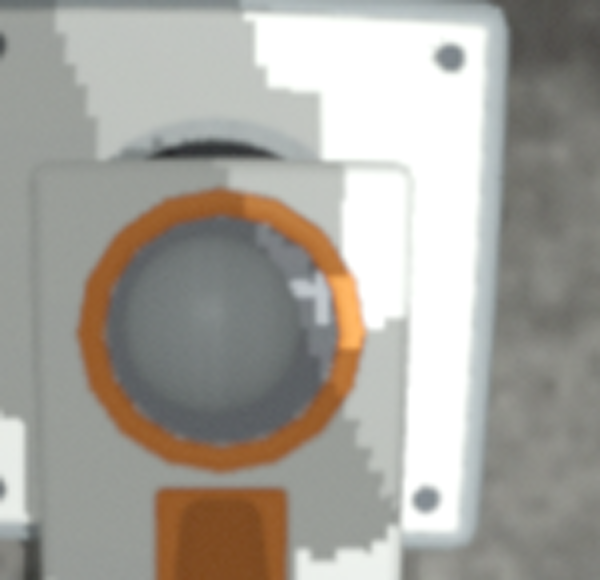

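The ball is in its pocket at crop (213,315), over the window, and the arm is still. The estimates agree to about 2 mm, so I'm handing in.

```bash
python3 -c "
from workcell import arm
print(arm.sign_off(),arm.read_state()['time'])"
```

```text
the job is handed in; nothing more can be done
the job is handed in; nothing more can be done
```

The job is handed in at about 24 s of the 72 s allowed. I pressed blue, yellow, then green fully down, and each came up before the next. I then picked up the tray by its grip and carried it to the grey-white reader, where it is still held.

- **Position:** my estimates put the ball within about 3 mm of the window's middle, in its pocket and never touched. The tray is level to about 0.1° (tool reading), with about 40 mm of air by my grasp-height reckoning. The arm was still at the last reading.
- **Beaker and dropper bottle:** they read within about 5 mm of their first positions, which is about the network's accuracy, so there is no sign they moved.

**Checks that were off or disagreed:**
- **Blue key force:** I overpushed the blue key, with about 70 N at the wrist for a moment. That is under the 120 N wrist limit. It is over the 40 N limit for the arm or gripper's body, but only the fingertips were on the key. Yellow and green bottomed at about 32 N and 25 N.
- **Green key:** I pressed it about 5 mm off centre, but it still bottomed.
- **Ball detection:** in the last scene picture the network's top guess for the ball was the yellow key, which I took as a mistake. Its second guess and the wrist picture both put the ball over the window.

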